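# Turn the dish carousel to the viewing window and swing the lamp in

### The job

Without touching the covered dish, gently push on a spoke of the three-armed carousel to turn it until the dish sits centred over the round viewing window in the black base. Then push the lamp arm round to its stop, so that the lamp is over the dish. Do both with a fingertip: grip and lift nothing, keep the dish in its holder, and leave the bottle, the jar and the slide case where they stand.

Things in the scene. Friction and masses are not known exactly. Their poses are not given: they have to be found in the camera images.
- window (a point): centre of the viewing window (pale disc 30 mm across in a 40 mm steel ring), flush in the fixed black base, 21 mm above the table, 110 mm from the carousel axis. The base is a disc 316 mm across, 20 mm thick; a 60 mm wide tab of the same thickness sticks out past the window to 230 mm from the axis and carries the lamp post. The base's direction varies
- hub (a point): on the vertical axis of the aluminium carousel, at the top of its hub (48 mm diameter, top 72 mm above the table). Three straight spokes, 120 degrees apart, each an upright bar 10 mm wide, 31 to 61 mm above the table, run from the hub out to the holders. It turns endlessly either way, takes about 1 N of push at 65 mm from the axis, and stays where it is left
- carousel: the turning carousel; origin on its axis at table height, x axis along the spoke whose holder bears the dish, z up. At the end of each spoke, from 80 mm from the axis, is a round holder ring: 62 mm outside diameter, 27 to 39 mm above the table, centre 110 mm from the axis, open in the middle
- dish: covered round dish, 52 mm diameter, 16 mm tall, about 40 g, lying loose with 2 mm play in one of the three holders (the other two are empty); origin at the centre of its underside
- dish_center (a point): centre of that dish, half-way up, 38 mm above the table, 110 mm from the carousel's axis along one spoke
- lamp_arm: the lamp arm; origin on its pivot axis at table height, the arm runs out along its -x axis. It starts swung out and turns anticlockwise seen from above, by 1.07 to 1.57 rad, to its inner stop, where the lamp is over the window. Light friction (about 1 N at 60 mm from the pivot); it stays where it is left
- lamp_pivot (a point): on the vertical pivot axis of the lamp arm, 97 mm above the table: top of a 22 mm steel post on the base's tab, 95 mm beyond the window as seen from the hub. The pivot boss is 32 mm in diameter, top 108 mm above the table
- lamp_head (a point): centre of the lamp head at the end of the lamp arm, 95 mm from the pivot: a round white housing 54 mm in diameter, from 81 to 122 mm above the table. Between boss and head the arm is a level aluminium bar 14 mm wide, from 89 to 105 mm above the table, bare from 16 to 68 mm from the pivot
- media_bottle: bystander: loose amber bottle, 48 mm diameter, 95 mm tall, origin at the centre of its underside
- sample_jar: bystander: loose jar, 44 mm diameter, 50 mm tall, origin at the centre of its underside
- slide_case: bystander: loose grey case 75 x 35 x 28 mm, origin at the centre of its underside, long side along x
There are look-alikes about, which are no part of the job. What is meant by the dish is not blue or red, and is the larger of those in its own colour.

How it is judged:
On the way, in this order (a step that is already met when the one before it is completed fails the run):
1. the dish is brought over the window by turning the carousel, the lamp still out (horizontal distance between dish_center and window below 0.012 m and linear speed of dish below 0.02 m/s and horizontal distance between lamp_head and window above 0.06 m and horizontal distance between dish_center and hub between 0.102 and 0.118 m), for 0.3 s.
2. the lamp arm is pushed in to its stop, over the dish (horizontal distance between lamp_head and window below 0.01 m), for 0.2 s.
At the end, for the whole second after the job is handed in: the dish lies flat in its holder with its centre within 12 mm of the window's centre (seen from above), and the lamp arm is at its inner stop (lamp centre within 10 mm of the window's centre seen from above), all at rest (horizontal distance between dish_center and window below 0.012 m and horizontal distance between lamp_head and window below 0.01 m and angle between dish's own z axis and vertical below 0.08 rad and linear speed of dish below 0.01 m/s and height (world z) of dish_center between 0.034 and 0.042 m and horizontal distance between dish_center and hub between 0.102 and 0.118 m); the robot touches nothing.
It fails at once if the dish is touched by the robot (contact force between any of the fingers, the arm and dish above 0.3 N).
It fails at once if the dish is lifted or leaves its holder (height (world z) of dish_center above 0.046 m or not (horizontal distance between dish_center and hub between 0.102 and 0.118 m)).
It fails at once if the carousel or the lamp arm is gripped or pushed hard (over 30 N) (contact force between the fingers and carousel above 30 N or contact force between the fingers and lamp_arm above 30 N).
It fails at once if a bystander is moved more than 20 mm (distance of any of media_bottle, sample_jar, slide_case from where it was at the start of the episode above 0.02 m).
It also fails if it takes over 62 s, if anything falls off the work surface, if the arm or the gripper's body presses on something with over 40 N, if the wrist force passes 120 N, or if a joint passes its speed limit or range.

### The arm

A 6-joint arm with a two-finger parallel gripper is mounted at the origin on the work surface. World frame = base frame: x ahead of the robot, y to its left, z up, the work surface at z = 0. Lengths are in m, angles in rad, forces in N, time in s.
With the tool pointing down it reaches from about 0.35 to 0.775 m from the base axis. Payload 5.5 kg.
Tool frame: the origin (TCP) lies midway between the tips of the shut fingers; the grasp point (between the pads) lies 19 mm behind it; x points along the fingers, y is the direction in which the jaws open and shut, and the axes are right-handed (so a half turn about x gives the same grasp; the last joint's range is limited). The gripper opens to 85 mm and grips with 20 to 120 N. Pads are 22 mm wide; open, the fingers measure 114 mm over their backs; the gripper's body (76 mm by 85 mm) begins 54 mm behind the grasp point. The pads swing forward as they close: fully open they stand 13 mm farther back than shut.
Start: joints at [1.123, 0.313, 0.046, 1.304, 0, 1.431], TCP at [0.174, 0.548, 0.231] pointing down, gripper open.
Joint ranges: [-2.76, 2.76], [-0.86, 1.69], [-1.03, 1.26], [-2.2, 2.34], [-1.47, 1.5], [-3.14, 3.14]. Speed limits (rad/s): [2.57, 2.57, 3.14, 3.14, 3.14, 3.14].

### API

Orientations are given as a unit quaternion [w, x, y, z].
In Python, from workcell import env, optics, order, models gives the robot as it stands. The module is installed in compiled form; this text tells all that it offers.
- The arm moves only by the tool servo_tool, never from a script. Its argument "moves" is a list of rows, each a list of 5 numbers: the shift along the tool's x, y, z in cm, then the turn about the tool's x in rad, then the closure, from -1 (fully open) to 1 (shut). A call has exactly 10 rows; each row shifts and turns the commanded pose from where the row before left it, along the tool's axes as they then stand; what a row does not reach is not made up. A row lasts 1/8 s, in which the tool goes at most 62.5 mm and 10.7 degrees, less where a joint would pass 70% of its speed; a pose out of reach is approached as far as the arm can. A call is refused whole if a number of a shift passes 6.25 or a number of a turn 0.188, either way. A call with a gripper value outside its range is refused whole. The fingers move at their own pace and stop on an object; "grip_force" is the grip in N (left out, the last holds). Time passes only in rows, so rows that do not move let the fingers close, or fill a call up. It gives the time, the measured TCP pose, the force and the opening at its end, in the units of the state.
- env.get_state(): the state, without advancing time (a new reading comes with each control period).
- optics.read_camera(name): name is "scene" or "top"; returns a dict with "pixels" (400x640x3 uint8, blue, green, red), "vertical_fov" (degrees; the focal length in pixels is half the picture's height over the tangent of half this angle, whatever the lens; pixels are square), "cx", "cy" (the principal point, pixels), "extrinsics" (4x4, takes a point from world to camera coordinates). Camera axes: x right, y up, looking along -z (the intrinsics and any distortion apply to the point x, -y, -z); pixel columns grow to the right and rows downward; lengths in m; the calibration is good to about 2 mm. A picture is of the moment at which its call begins. There is no depth.
- order.hand_in(): hands the job in, once; it reports no verdict.
Trained networks look in a picture, given as the dict that the camera call returned (one of the last four; its "shot" number tells which), for a name from the list of things; names that differ only in an ending like _2 or _b are one class to them, and where a whole thing is asked for, a point or a joint stands for the part that bears it (a point fixed in the world has none). Each returns a list of dicts, best first, with "conf" (0 to 1); they miss things now and then, are a little off and sometimes report something else, mostly with a low value. They report only what shows in the picture. A call takes as long as a camera call. They do not tell look-alikes from the thing itself.
- models.outline_of(name, picture): "pixels" (400x640 bool, what is visible of it) and "location" ([column, row] in pixels, amid what is visible of it).
- models.pinpoint(name, picture): "location" ([column, row] in pixels: a listed point, or the origin of a listed thing).
The state is a dict: "clock": time; "joint_pos": joint angles; "qvel": joint speeds; "tau": joint torques, N m; "tcp_pos": TCP position; "orientation": TCP orientation; "wrist_force": force on the tool from outside, world axes, zero at the start; "ft_torque": the same for the moment, N m; "finger_gap": finger opening in m.
Only numpy, scipy, OpenCV 4.12 (cv2) and the standard library are available. Lean on these libraries where they do the work, as an engineer would, in place of code of your own. Each camera call takes 0.05 s, during which the arm holds its last target.

## Working session

There is one attempt and no reset: what is moved stays moved. The work goes in short steps, Python scripts to look and compute and a tool call to move; the robot and the scene stay as the last step left them, time stands still between calls to the robot, and variables do not carry over. Pictures are saved under pics/ and viewed, and the job is handed in when it is done.

Besides the shell and the picture viewer there is one more tool, called as name([rows], argument=value, ...), one row to a line, values as JSON. servo_tool: Moves the arm, as the interface text tells. Its arguments: {"type":"object","properties":{"moves":{"type":"array"},"grip_force":{"type":"number"}},"required":["moves"]}

```bash
mkdir -p pics
cat > h.py <<'E'
import numpy as np, cv2
from workcell import env, optics, order, models
def f(p): return 200/np.tan(np.radians(p["vertical_fov"])/2)
def px2w(p,uv,z):
    F=f(p);E=np.array(p["extrinsics"]);R=E[:3,:3];t=E[:3,3]
    d=np.array([(uv[0]-p["cx"])/F,-(uv[1]-p["cy"])/F,-1.0])
    c=-R.T@t; w=R.T@d; return c+w*(z-c[2])/w[2]
def w2px(p,X):
    F=f(p);E=np.array(p["extrinsics"]);c=E[:3,:3]@np.array(X)+E[:3,3]
    return np.array([p["cx"]+F*c[0]/-c[2],p["cy"]+F*c[1]/c[2]])
E
python3 - <<'E'
from h import *
s=env.get_state()
for k in s: print(k,np.round(s[k],3))
for n in ["top","scene"]:
    p=optics.read_camera(n); cv2.imwrite(f"pics/{n}0.png",p["pixels"])
    print(n,{k:v for k,v in p.items() if k!="pixels"})
    for o,z in [("window",.021),("hub",.072),("dish_center",.038),("lamp_pivot",.097),("lamp_head",.1),("media_bottle",0),("sample_jar",0),("slide_case",0)]:
        for r in models.pinpoint(o,p)[:4]:
            print(o,round(r["conf"],2),np.round(r["location"],1),np.round(px2w(p,r["location"],z),3))
E
```

```text
clock 0.0
joint_pos [1.123 0.314 0.045 1.304 0.    1.431]
qvel [ 0.    -0.    -0.001 -0.002 -0.    -0.   ]
tau [-1.0000e-03 -4.8063e+01  2.9853e+01  1.9000e-02 -0.0000e+00  0.0000e+00]
tcp_pos [0.174 0.548 0.23 ]
orientation [ 0.699  0.108  0.699 -0.109]
wrist_force [ 0.732 -0.369 -0.193]
ft_torque [ 0.03   0.032 -0.025]
finger_gap 0.085
top {'vertical_fov': 43.59952552469587, 'cx': 324.106322221365, 'cy': 199.38975425851703, 'extrinsics': array([[ 0.01984941, -0.99979492, -0.0040141 , -0.02198916],
       [ 0.99535446,  0.01938262,  0.09430698, -0.62581361],
       [-0.09420984, -0.00586739,  0.99553507, -1.35167386],
       [ 0.        ,  0.        ,  0.        ,  1.        ]]), 'shot': 1}
window 0.94 [305.1 205.8] [0.608 0.043 0.021]
window 0.54 [425.3 231. ] [ 0.545 -0.291  0.021]
hub 0.86 [344.6 215.3] [ 0.581 -0.065  0.072]
hub 0.6 [421.4 230.6] [ 0.544 -0.27   0.072]
dish_center 0.71 [341.2 178.8] [ 0.683 -0.056  0.038]
dish_center 0.71 [363.7 124.7] [ 0.836 -0.116  0.038]
dish_center 0.59 [442.3 151.5] [ 0.765 -0.334  0.038]
dish_center 0.44 [330.5 126.7] [ 0.829 -0.023  0.03
[... 489 characters left out ...]

       [ 0.55331957,  0.32307718,  0.76776207, -1.21708753],
       [ 0.        ,  0.        ,  0.        ,  1.        ]]), 'shot': 2}
window 0.83 [336.  232.2] [0.606 0.04  0.021]
hub 0.85 [303.8 192.5] [ 0.579 -0.064  0.072]
dish_center 0.86 [283.4 235.6] [ 0.687 -0.052  0.038]
dish_center 0.82 [220.2 280.9] [ 0.848 -0.1    0.038]
dish_center 0.81 [164.4 215.2] [ 0.785 -0.32   0.038]
dish_center 0.78 [259.3 296.9] [ 0.835 -0.011  0.038]
lamp_pivot 0.78 [367.9 237.5] [0.633 0.123 0.097]
lamp_head 0.87 [387.9 212.3] [0.553 0.132 0.1  ]
media_bottle 0.67 [235.3 171.7] [ 0.561 -0.295  0.   ]
sample_jar 0.73 [293.7 146.9] [ 0.392 -0.213  0.   ]
slide_case 0.75 [397.2 296.2] [0.669 0.222 0.   ]
```

View pics/top0.png

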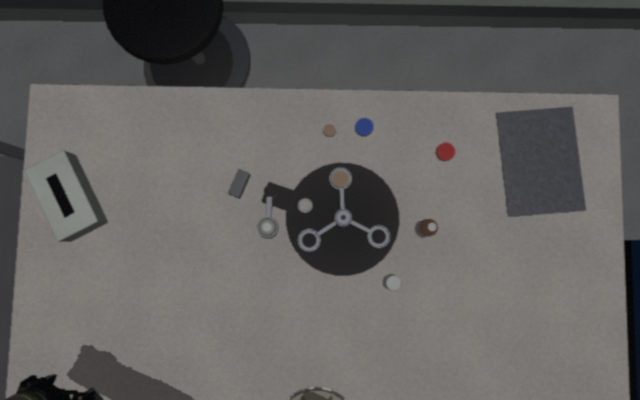

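View pics/scene0.png

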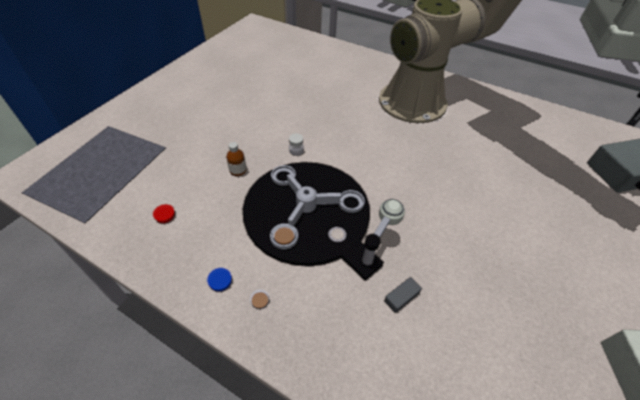

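The top view shows the larger orange dish in the holder at (340,179), the hub at (344,216), the window at (305,206) and the lamp head at (268,227). A smaller orange look-alike sits at (330,130), with blue and red ones nearby. I'll check the geometry with an overlay before moving.

```bash
cat >> h.py <<'E'
HUB=np.array([.580,-.0645]); 
def overlay(p,fn,hub,car,base,lamp,crop):
    im=cv2.resize(p["pixels"],None,fx=4,fy=4,interpolation=cv2.INTER_CUBIC)
    def pt(X): return tuple(int(round(v*4+1.5)) for v in w2px(p,X))
    def circ(c,r,z,col):
        P=np.array([pt((c[0]+r*np.cos(a),c[1]+r*np.sin(a),z)) for a in np.linspace(0,6.3,60)]);cv2.polylines(im,[P],False,col,1)
    u=lambda a:np.array([np.cos(a),np.sin(a)])
    circ(hub,.158,.02,(255,0,0));circ(hub,.024,.072,(0,255,0))
    for k in range(3): circ(hub+.11*u(car+k*2.0944),.031,.039,(0,255,0))
    circ(hub+.11*u(base),.015,.021,(0,0,255))
    pv=hub+.205*u(base); circ(pv,.016,.108,(255,255,0)); circ(pv+.095*u(lamp),.027,.122,(255,255,0))
    x,y,w,h=crop; im=im[y*4:(y+h)*4,x*4:(x+w)*4]; cv2.imwrite(fn,im)
E
python3 - <<'E'
from h import *
from scipy.spatial.transform import Rotation as Ro
s=env.get_state();q=s["orientation"];print(np.round(Ro.from_quat([q[1],q[2],q[3],q[0]]).as_matrix(),3))
d=np.radians
for n,c in [("top",(230,150,180,140)),("scene",(230,130,190,150))]:
    p=optics.read_camera(n); overlay(p,f"pics/{n}1.png",HUB,d(5.7),d(75.7),d(176),c)
E
```

```text
[[ 0.     0.303  0.953]
 [ 0.     0.953 -0.303]
 [-1.     0.     0.   ]]
```

View pics/top1.png

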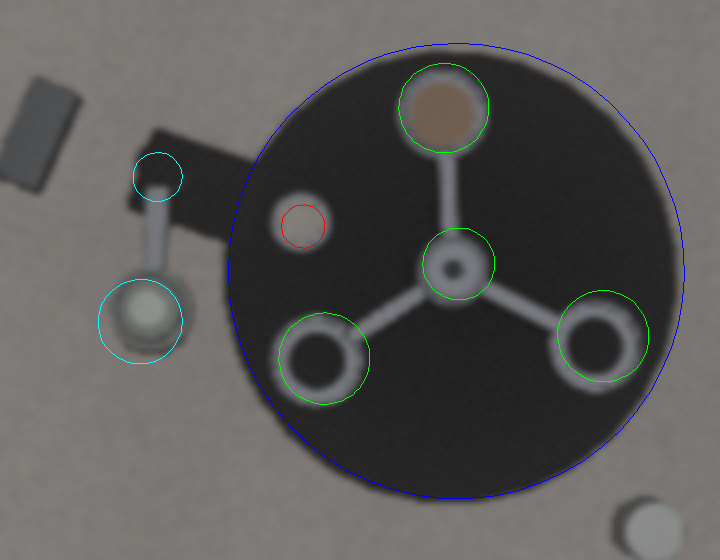

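View pics/scene1.png

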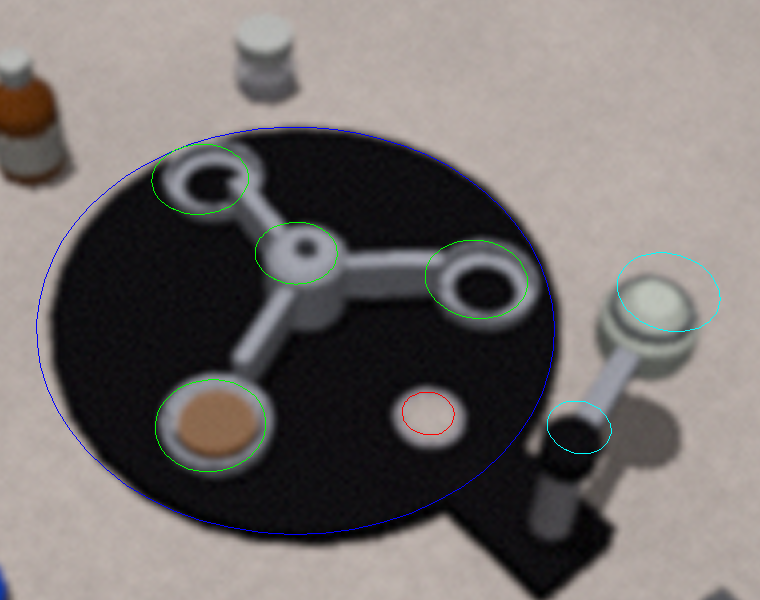

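```bash
cat > fit.py <<'E'
from h import *
from scipy.optimize import least_squares
P={n:optics.read_camera(n) for n in ["top","scene"]}
obs={"top":((230,150),dict(hub=(455,269),r0=(443,112),r1=(320,359),r2=(596,341),win=(301,222),head=(148,311),piv=None)),
"scene":((230,130),dict(hub=(306,247),r0=(214,425),r1=(487,283),r2=(212,180),win=(429,416),head=(652,303),piv=(576,427)))}
u=lambda a:np.array([np.cos(a),np.sin(a)])
def proj(p,X,k):
    a=w2px(p,X)-[p["cx"],p["cy"]]; r2=(a@a)/f(p)**2
    return a*(1+k*r2)+[p["cx"],p["cy"]]
def res(v):
    hub=v[:2];car,base,lamp=v[2:5]
    pv=hub+.205*u(base)
    X=dict(hub=[*hub,.072],win=[*(hub+.11*u(base)),.021],head=[*(pv+.095*u(lamp)),.122],piv=[*pv,.108])
    for i in range(3): X[f"r{i}"]=[*(hub+.11*u(car+i*2*np.pi/3)),.039]
    out=[]
    for i,n in enumerate(["top","scene"]):
        o,D=obs[n]
        for k,q in D.items():
            if q is None: continue
            out.append(proj(P[n],X[k],v[5+i])-(np.array(o)+(np.array(q)-1.5)/4))
    return np.concatenate(out)
r=least_squares(res,[.58,-.0645,.1,1.32,3.07,0,0],loss="soft_l1",x_scale=[.01,.01,.1,.1,.1,.1,.1])
print(np.round(r.x,4),np.degrees(r.x[2:5]));print(np.round(res(r.x).reshape(-1,2),2))
E
python3 fit.py
```

```text
[ 0.5771 -0.061   0.0769  1.2774  3.1177 -0.5301 -0.2912] [  4.4041312   73.19079595 178.63364124]
[[-0.5  -0.35]
 [-0.32 -0.14]
 [-0.78 -0.11]
 [-0.48  0.22]
 [-0.31  0.34]
 [-0.21  0.13]
 [-0.61  1.07]
 [ 0.19 -1.02]
 [-0.94 -0.68]
 [-0.41 -0.93]
 [ 0.06  0.01]
 [ 0.25 -2.04]
 [-0.84  1.65]]
```

servo_tool([
  [0, -3.6, 3.7, 0, 1],
  [0, -3.6, 3.7, 0, 1],
  [0, -3.6, 3.7, 0, 1],
  [0, -3.6, 3.7, 0, 1],
  [0, -3.6, 3.7, 0, 1],
  [0, -3.6, 3.7, 0, 1],
  [0, -3.6, 3.7, 0, 1],
  [0, -3.6, 3.7, 0, 1],
  [0, -3.6, 3.7, 0, 1],
  [0, -3.6, 3.7, 0, 1],
], grip_force=20)

```text
clock: 2.35
tcp_pos: [0.4185, 0.0912, 0.2316]
orientation: [0.699, 0.109, 0.698, -0.108]
wrist_force: [1.1, 0.1, 0.4]
finger_gap: 0.0003
```

servo_tool([
  [0, -3.7, 4.0, 0, 1],
  [0, -3.7, 4.0, 0, 1],
  [0, -3.7, 4.0, 0, 1],
  [0, -3.7, 4.0, 0, 1],
  [0, 0, 0, 0.14, 1],
  [3, 0, 0, 0, 1],
  [3, 0, 0, 0, 1],
  [2, 0, 0, 0, 1],
  [0, 0, 0, 0, 1],
  [0, 0, 0, 0, 1],
])

```text
clock: 3.6
tcp_pos: [0.5259, -0.0968, 0.1522]
orientation: [0.69, 0.157, 0.689, -0.157]
wrist_force: [0.3, -0.6, 0.5]
finger_gap: 0.0
```

```bash
cat > look.py <<'E'
import sys
from h import *
from scipy.spatial.transform import Rotation as Ro
i=sys.argv[1]
s=env.get_state();q=s["orientation"];R=Ro.from_quat([q[1],q[2],q[3],q[0]]).as_matrix()
print(s["clock"],np.round(s["tcp_pos"],4),"gap",s["finger_gap"],"F",np.round(s["wrist_force"],1));print(np.round(R,3),np.round(s["joint_pos"],2))
for n,(x,y,w,h) in [("top",(230,150,180,140)),("scene",(230,130,190,150))]:
    p=optics.read_camera(n)
    im=cv2.resize(p["pixels"],None,fx=4,fy=4,interpolation=cv2.INTER_CUBIC)[y*4:(y+h)*4,x*4:(x+w)*4]
    cv2.imwrite(f"pics/{n}_{i}.png",im)
    for o,z in [("window",.021),("hub",.072),("dish_center",.038),("lamp_pivot",.097),("lamp_head",.1)]:
        for r in models.pinpoint(o,p)[:2]: print(n,o,round(r["conf"],2),np.round(r["location"],1),np.round(px2w(p,r["location"],z)[:2],3))
E
python3 look.py a
```

```text
3.6 [ 0.5259 -0.0968  0.1522] gap 5.241223927063801e-06 F [ 0.3 -0.6  0.5]
[[ 0.001  0.433  0.901]
 [-0.     0.901 -0.433]
 [-1.     0.     0.001]] [-0.33  0.27 -0.21  1.09  0.    0.12]
top window 0.89 [306.  206.8] [0.605 0.04 ]
top window 0.55 [340.6 176.8] [ 0.691 -0.054]
top hub 0.82 [341.9 213. ] [ 0.587 -0.058]
top dish_center 0.71 [443.7 155.3] [ 0.754 -0.338]
top dish_center 0.58 [329.  129.4] [ 0.821 -0.019]
top lamp_pivot 0.91 [272.8 193.7] [0.632 0.125]
top lamp_pivot 0.67 [305.6 207.3] [0.598 0.038]
top lamp_head 0.98 [265.  230.6] [0.535 0.142]
scene window 0.56 [338.6 234.4] [0.609 0.048]
scene hub 0.76 [304.9 195. ] [ 0.585 -0.058]
scene dish_center 0.97 [220.5 281. ] [ 0.848 -0.099]
scene dish_center 0.87 [283.3 236.4] [ 0.689 -0.051]
scene lamp_pivot 0.63 [369.6 237.9] [0.632 0.126]
scene lamp_head 0.89 [393.  211.2] [0.544 0.14 ]
```

View pics/scene_a.png

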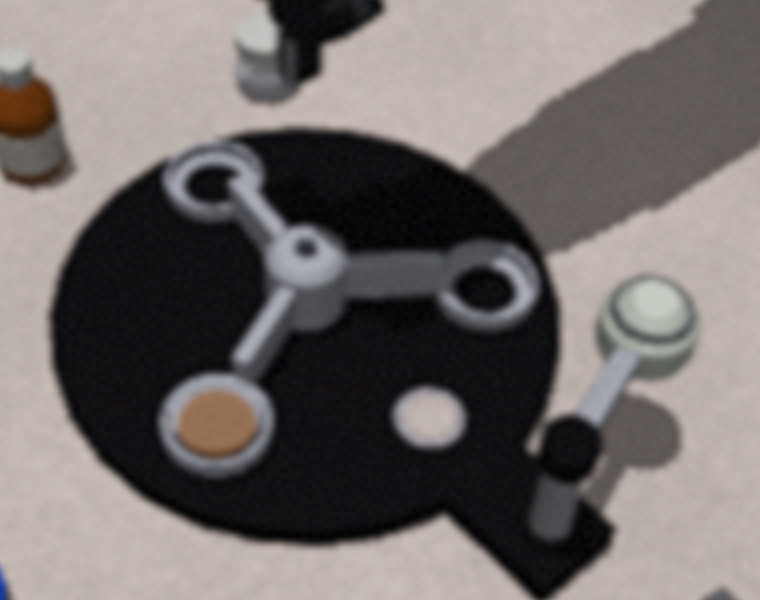

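View pics/top_a.png

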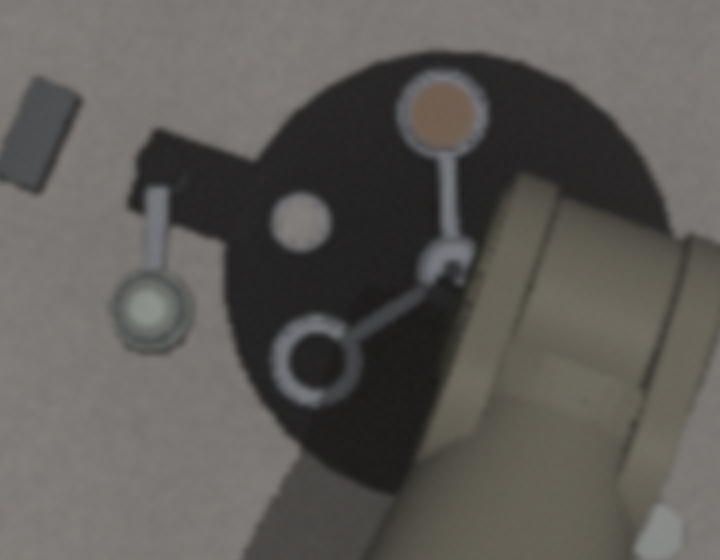

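Run:
```python
from h import *
p=optics.read_camera("scene")
for X in ([.526,-.097,.152],[.526,-.097,.042]): print((w2px(p,X)-[230,130])*4)
```

```text
[295.70836478  75.91620161]
[295.0975739  205.91341391]
```

servo_tool([
  [2, 0, 0, 0, 1],
  [2, 0, 0, 0, 1],
  [2, 0, 0, 0, 1],
  [2, 0, 0, 0, 1],
  [1.5, 0, 0, 0, 1],
  [1.0, 0, 0, 0, 1],
  [0.5, 0, 0, 0, 1],
  [0, 0, 0, 0, 1],
  [0, 0, 0.3, 0, 1],
  [0, 0, 0.3, 0, 1],
])

```text
clock: 5.5
tcp_pos: [0.5316, -0.0995, 0.0419]
orientation: [0.69, 0.157, 0.689, -0.157]
wrist_force: [0.0, -0.3, -0.2]
finger_gap: -0.0002
```

```bash
python3 look.py b
```

```text
5.5 [ 0.5316 -0.0995  0.0419] gap -0.00017990948884404919 F [ 0.  -0.3 -0.2]
[[ 0.001  0.433  0.901]
 [-0.     0.901 -0.433]
 [-1.     0.     0.001]] [-0.33  0.38 -0.35  0.84  0.    0.11]
top window 0.94 [307.3 207.1] [0.605 0.037]
top hub 0.76 [344.7 216.7] [ 0.577 -0.066]
top dish_center 0.76 [441.3 153.2] [ 0.76  -0.331]
top dish_center 0.63 [365.7 124.4] [ 0.837 -0.121]
top lamp_pivot 0.66 [271.  194.9] [0.629 0.13 ]
top lamp_head 0.85 [266.8 229.8] [0.537 0.138]
scene window 0.73 [335.2 233.5] [0.61 0.04]
scene hub 0.83 [301.3 190.3] [ 0.577 -0.073]
scene dish_center 0.92 [218.8 278.7] [ 0.845 -0.106]
scene dish_center 0.92 [163.2 218.3] [ 0.793 -0.316]
scene lamp_pivot 0.77 [370.8 239. ] [0.633 0.129]
scene lamp_head 0.91 [390.7 212. ] [0.549 0.137]
scene lamp_head 0.74 [238.1 172.1] [ 0.627 -0.216]
```

View pics/scene_b.png

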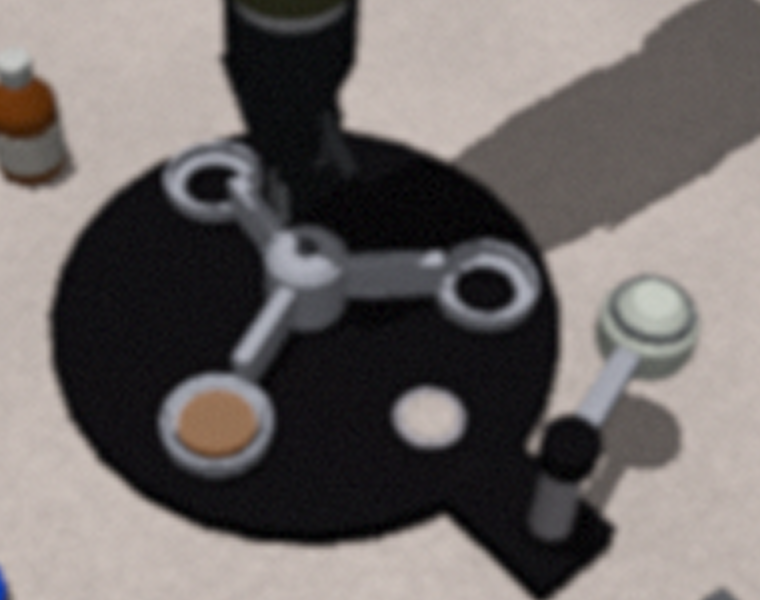

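servo_tool([
  [0, 0, 0.3, 0, 1],
  [0, 0, 0.3, 0, 1],
  [0, 0, 0.2, 0, 1],
  [0, -0.1, 0.5, -0.08, 1],
  [0, -0.15, 0.54, -0.1, 1],
  [0, -0.15, 0.54, -0.1, 1],
  [0, -0.15, 0.54, -0.1, 1],
  [0, -0.15, 0.54, -0.1, 1],
  [0, 0, 0, 0, 1],
  [0, 0, 0, 0, 1],
])

```text
clock: 7.35
tcp_pos: [0.5618, -0.1163, 0.0412]
orientation: [0.707, -0.011, 0.707, 0.011]
wrist_force: [0.7, -0.3, 0.5]
finger_gap: 0.0003
```

```bash
python3 look.py c
```

```text
7.35 [ 0.5618 -0.1163  0.0412] gap 0.00029176274676402214 F [ 0.7 -0.3  0.5]
[[ 0.   -0.03  1.  ]
 [-0.    1.    0.03]
 [-1.   -0.    0.  ]] [-0.34  0.44 -0.26  0.87  0.   -0.37]
top window 0.58 [306.6 208.2] [0.601 0.038]
top hub 0.86 [342.4 213.9] [ 0.584 -0.06 ]
top dish_center 0.68 [321.6 182.7] [ 0.671 -0.002]
top dish_center 0.67 [364.7 126.5] [ 0.831 -0.119]
top lamp_pivot 0.56 [269.4 191. ] [0.639 0.134]
top lamp_head 0.64 [266.1 229.4] [0.538 0.14 ]
scene window 0.7 [335.4 233.3] [0.61 0.04]
scene hub 0.87 [301.6 192. ] [ 0.581 -0.07 ]
scene hub 0.36 [398.4 293.2] [0.701 0.223]
scene dish_center 0.96 [219.8 278.2] [ 0.844 -0.105]
scene dish_center 0.66 [308.5 238.7] [0.665 0.001]
scene lamp_pivot 0.64 [369.3 239.6] [0.636 0.127]
scene lamp_head 0.91 [393.1 207.4] [0.534 0.136]
scene lamp_head 0.31 [337.1 234.3] [0.661 0.066]
```

View pics/scene_c.png

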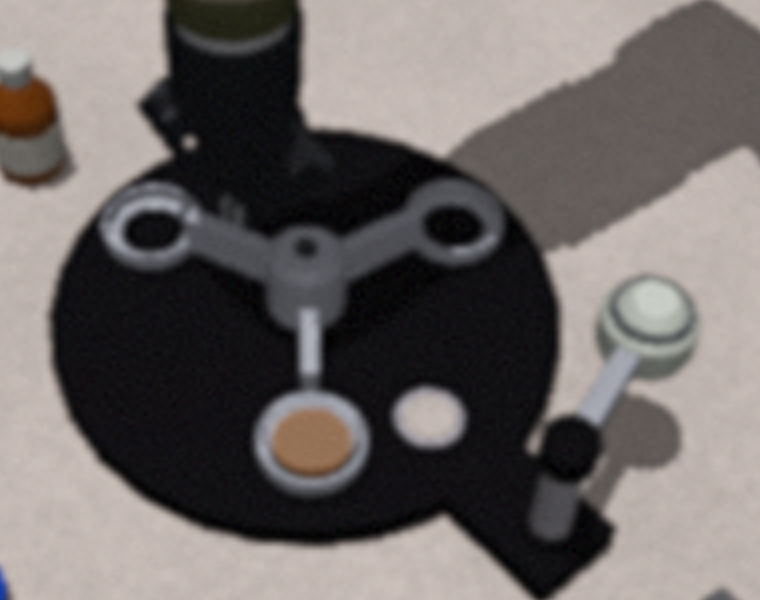

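View pics/top_c.png

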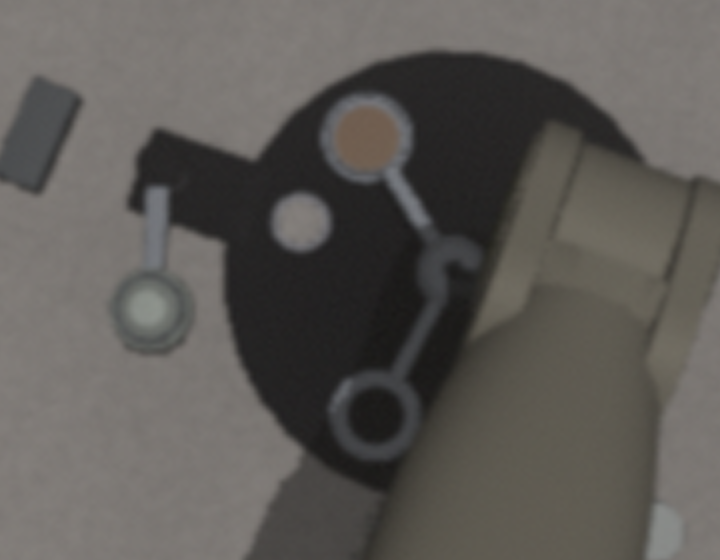

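servo_tool([
  [0, -0.1, 0.4, -0.07, 1],
  [0, -0.15, 0.54, -0.1, 1],
  [0, -0.15, 0.54, -0.1, 1],
  [0, -0.15, 0.54, -0.1, 1],
  [0, -0.15, 0.54, -0.1, 1],
  [0, -0.08, 0.27, -0.05, 1],
  [0, -0.08, 0.27, -0.05, 1],
  [0, 0, 0, 0, 1],
  [0, 0, 0, 0, 1],
  [0, 0, 0, 0, 1],
])

```text
clock: 9.2
tcp_pos: [0.5936, -0.1163, 0.0413]
orientation: [0.675, -0.21, 0.675, 0.21]
wrist_force: [0.7, -0.4, -1.0]
finger_gap: 0.0002
```

```bash
python3 look.py d
```

```text
9.2 [ 0.5936 -0.1163  0.0413] gap 0.00020713168598202834 F [ 0.7 -0.4 -1. ]
[[ 0.    -0.566  0.824]
 [ 0.     0.824  0.566]
 [-1.    -0.     0.   ]] [-0.33  0.49 -0.18  0.9   0.   -0.93]
top window 0.86 [306.  207.1] [0.604 0.04 ]
top window 0.36 [343.4 216.6] [ 0.58  -0.064]
top hub 0.66 [340.8 218.4] [ 0.572 -0.055]
top dish_center 0.72 [328.1 130.8] [ 0.817 -0.017]
top dish_center 0.64 [445.3 152.8] [ 0.761 -0.342]
top lamp_pivot 0.98 [270.6 190.1] [0.642 0.131]
top lamp_head 0.66 [264.2 228.5] [0.54  0.145]
scene window 0.63 [339.2 233.1] [0.605 0.048]
scene window 0.24 [236.  169.7] [ 0.568 -0.283]
scene hub 0.57 [303.1 191.4] [ 0.577 -0.067]
scene dish_center 0.78 [219.2 281.6] [ 0.85  -0.101]
scene dish_center 0.75 [161.6 212.3] [ 0.782 -0.332]
scene lamp_pivot 0.56 [370.3 239.4] [0.634 0.129]
scene lamp_head 0.95 [392. 213.] [0.55 0.14]
```

View pics/scene_d.png

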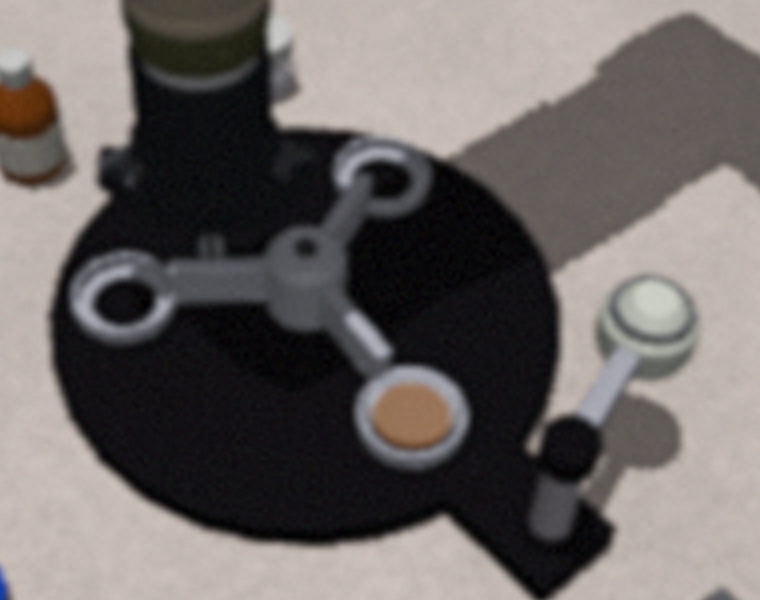

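View pics/top_d.png

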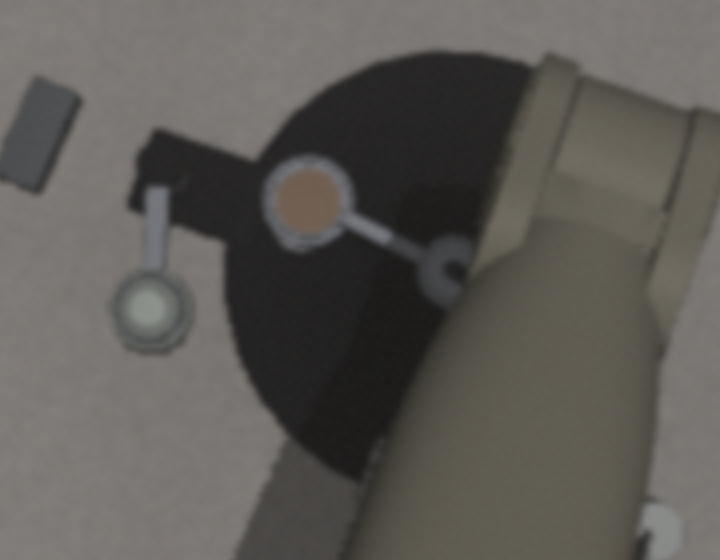

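Run:
```python
from h import *
for n,w,d in [("top",(301,222),(308,201)),("scene",(429,416),(411,415))]:
    p=optics.read_camera(n); X=px2w(p,w2px(p,[.608,.043,.021]),.021)
    # z shift in zoomed px at window; dish lid top z=.046, ring .039
    o=w2px(p,[.608,.043,.021])
    for z in(.039,.046): print(n,z,(w2px(p,[.608,.043,z])-o)*4)
    a=np.array([w2px(p,[.608+e,.043+g,.039]) for e,g in((.001,0),(0,.001))])-w2px(p,[.608,.043,.039])
    print("px/mm x,y",a*4)
    z=.039; sh=(w2px(p,[.608,.043,z])-o)*4
    print("need mm",np.linalg.solve((a*4).T,np.array(w)+sh-np.array(d)))
```

```text
top 0.039 [-1.10388541 -2.14185893]
top 0.046 [-1.54101063 -2.99000906]
px/mm x,y [[ 0.03429424 -1.4543087 ]
 [-1.45893378 -0.02839097]]
need mm [-13.06952314   5.24744588]
scene 0.039 [  2.27813931 -17.94947316]
scene 0.046 [  3.18453416 -25.09096356]
px/mm x,y [[-0.82937513  1.22692443]
 [ 1.54811414  0.75426991]]
need mm [-16.44952277   4.28606272]
```

servo_tool([
  [0, -0.05, 0.2, -0.035, 1],
  [0, -0.05, 0.2, -0.035, 1],
  [0, -0.05, 0.2, -0.035, 1],
  [0, -0.05, 0.15, -0.035, 1],
  [0, 0, 0, 0, 1],
  [0, 0, 0, 0, 1],
  [0, 0, 0, 0, 1],
  [0, 0, 0, 0, 1],
  [0, 0, 0, 0, 1],
  [0, 0, 0, 0, 1],
])

```text
clock: 11.15
tcp_pos: [0.6007, -0.1133, 0.0413]
orientation: [0.659, -0.256, 0.659, 0.256]
wrist_force: [-0.6, -0.2, -0.2]
finger_gap: 0.0002
```

```bash
python3 look.py e
```

```text
11.15 [ 0.6007 -0.1133  0.0413] gap 0.00016884499508368965 F [-0.6 -0.2 -0.2]
[[ 0.    -0.676  0.737]
 [ 0.     0.737  0.676]
 [-1.     0.     0.   ]] [-0.32  0.5  -0.16  0.91  0.   -1.06]
top window 0.68 [305.4 207.8] [0.602 0.042]
top hub 0.68 [343.9 213.8] [ 0.585 -0.064]
top hub 0.5 [272.  196.9] [0.626 0.13 ]
top dish_center 0.75 [443.1 153.2] [ 0.76  -0.336]
top dish_center 0.65 [304.  204.6] [0.61  0.045]
top lamp_pivot 0.74 [269.2 190.6] [0.64  0.135]
top lamp_head 0.68 [264.5 230.1] [0.536 0.144]
scene window 0.95 [337.5 234.5] [0.61  0.046]
scene hub 0.66 [303.8 195.6] [ 0.588 -0.059]
scene hub 0.33 [391.3 210. ] [0.52  0.132]
scene dish_center 0.83 [336.7 229.5] [0.61  0.042]
scene dish_center 0.59 [219.2 278. ] [ 0.844 -0.106]
scene lamp_pivot 0.67 [369.  239.4] [0.636 0.126]
scene lamp_pivot 0.34 [397.9 297.4] [0.723 0.225]
scene lamp_head 0.91 [388.9 209.4] [0.544 0.131]
scene lamp_head 0.4 [304.  211.2] [ 0.645 -0.024]
```

View pics/scene_e.png

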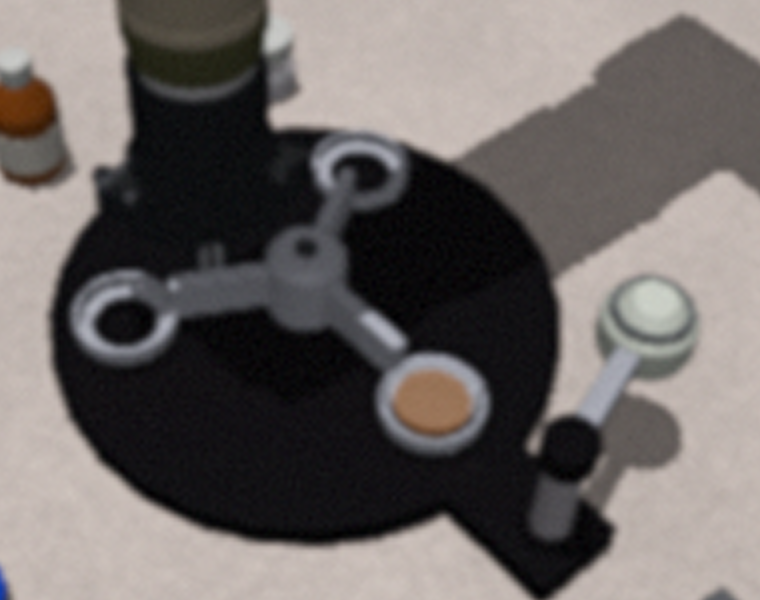

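View pics/top_e.png

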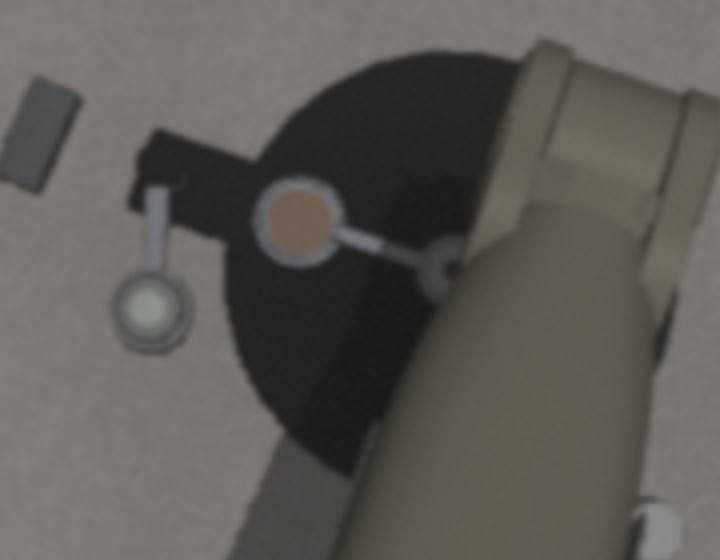

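servo_tool([
  [0, 0, -0.7, 0, 1],
  [0, 0, -0.8, 0, 1],
  [-3, 0, 0, 0, 1],
  [-3.5, 0, 0, 0, 1],
  [-3.5, 0, 0, 0, 1],
  [-3.5, 0, 0, -0.16, 1],
  [-0.5, 0, 0, -0.16, 1],
  [0, 0, 0, -0.16, 1],
  [0, 0, 0, -0.16, 1],
  [0, 0, 0, -0.16, 1],
])

```text
clock: 13.0
tcp_pos: [0.5891, -0.1238, 0.1813]
orientation: [0.506, -0.494, 0.506, 0.494]
wrist_force: [1.2, -0.1, -0.1]
finger_gap: 0.0002
```

servo_tool([
  [0, 0.1, 4, 0, 1],
  [0, 0.1, 5, 0, 1],
  [0, 0.1, 5, 0, 1],
  [0, 0.1, 5, 0, 1],
  [0, 0.1, 5, 0, 1],
  [0, 0, 4.5, 0, 1],
  [0, 0, 0, 0, 1],
  [0, 0, 0, 0, 1],
  [0, 0, 0, 0, 1],
  [0, 0, 0, 0, 1],
])

```text
clock: 14.25
tcp_pos: [0.593, 0.1603, 0.1813]
orientation: [0.508, -0.492, 0.508, 0.492]
wrist_force: [0.1, 0.1, -0.8]
finger_gap: 0.0
```

```bash
python3 look.py f
```

```text
14.25 [0.593  0.1603 0.1813] gap 1.450942854817916e-05 F [ 0.1  0.1 -0.8]
[[-0.    -1.     0.031]
 [ 0.     0.031  1.   ]
 [-1.     0.     0.   ]] [ 0.13  0.41  0.06  1.22  0.   -1.41]
top window 0.58 [306.9 207. ] [0.605 0.038]
top hub 0.57 [343.3 214.5] [ 0.583 -0.062]
top dish_center 0.77 [443.4 152.1] [ 0.763 -0.337]
top dish_center 0.69 [333.9 128.6] [ 0.824 -0.033]
top lamp_pivot 0.97 [271.5 192.3] [0.636 0.129]
top lamp_head 0.64 [266.  227.6] [0.543 0.14 ]
scene window 0.88 [338.  233.1] [0.606 0.045]
scene hub 0.57 [301.1 195. ] [ 0.589 -0.066]
scene dish_center 0.79 [258.5 298.5] [ 0.838 -0.011]
scene dish_center 0.79 [166.2 216.4] [ 0.785 -0.314]
scene lamp_pivot 0.56 [369.7 238.4] [0.633 0.127]
scene lamp_head 0.57 [390.1 210. ] [0.544 0.134]
```

View pics/scene_f.png

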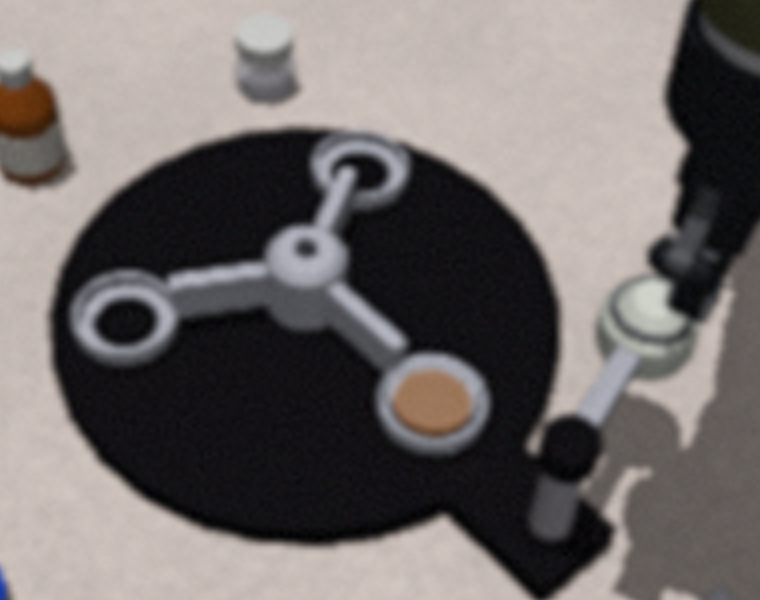

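View pics/top_f.png

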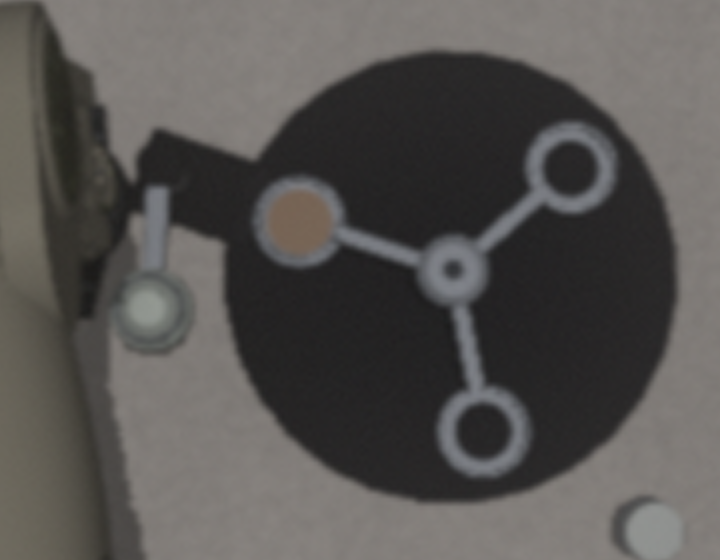

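servo_tool([
  [0, 0, 0.5, 0, 1],
  [2, 0, 0, 0, 1],
  [2, 0, 0, 0, 1],
  [2, 0, 0, 0, 1],
  [2, 0, 0, 0, 1],
  [1.5, 0, 0, 0, 1],
  [0.6, 0, 0, 0, 1],
  [0, 0, 0, 0, 1],
  [0, 0, 0, 0, 1],
  [0, 0, 0, 0, 1],
])

```text
clock: 16.1
tcp_pos: [0.5935, 0.1667, 0.0811]
orientation: [0.508, -0.493, 0.507, 0.492]
wrist_force: [-1.0, 0.2, 0.2]
finger_gap: -0.0004
```

```bash
python3 look.py g
```

```text
16.1 [0.5935 0.1667 0.0811] gap -0.00043558978407326146 F [-1.   0.2  0.2]
[[ 0.001 -1.     0.029]
 [ 0.     0.029  1.   ]
 [-1.    -0.001  0.   ]] [ 0.14  0.47 -0.1   1.    0.   -1.4 ]
top window 0.64 [305.5 205.4] [0.609 0.042]
top hub 0.61 [344.9 215.9] [ 0.579 -0.066]
top dish_center 0.83 [306.  203.1] [0.614 0.04 ]
top dish_center 0.77 [364.8 127.9] [ 0.827 -0.119]
top lamp_pivot 0.94 [269.4 192.1] [0.636 0.134]
top lamp_head 0.75 [266.7 230.8] [0.534 0.138]
top lamp_head 0.58 [306.7 204.8] [0.604 0.035]
scene window 0.61 [338.  232.9] [0.606 0.045]
scene hub 0.75 [303.8 194.3] [ 0.584 -0.061]
scene dish_center 0.8 [163.5 214.9] [ 0.785 -0.322]
scene dish_center 0.72 [338.9 231.6] [0.612 0.05 ]
scene lamp_pivot 0.79 [369.2 238.1] [0.633 0.125]
scene lamp_head 0.95 [389.7 210. ] [0.545 0.133]
scene lamp_head 0.74 [400.1 293.3] [0.715 0.226]
```

View pics/scene_g.png

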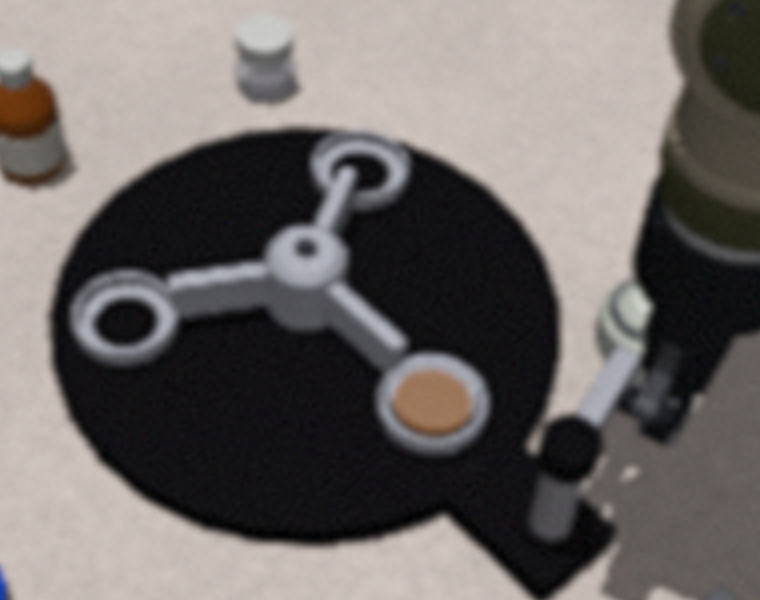

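servo_tool([
  [0, 0, -0.5, 0, 1],
  [0, 0, -0.5, 0, 1],
  [0, 0, -0.4, 0, 1],
  [0, 0, -0.3, 0, 1],
  [0, 0.15, -0.42, -0.1, 1],
  [0, 0.18, -0.42, -0.1, 1],
  [0, 0.18, -0.42, -0.1, 1],
  [0, 0.18, -0.42, -0.1, 1],
  [0, 0, 0, 0, 1],
  [0, 0, 0, 0, 1],
])

```text
clock: 17.95
tcp_pos: [0.5877, 0.132, 0.0803]
orientation: [-0.4, 0.583, -0.4, -0.583]
wrist_force: [0.5, -0.7, -1.2]
finger_gap: -0.0002
```

```bash
python3 look.py h
```

```text
17.95 [0.5877 0.132  0.0803] gap -0.00017653270779731105 F [ 0.5 -0.7 -1.2]
[[ 0.    -0.933 -0.361]
 [-0.    -0.361  0.933]
 [-1.     0.    -0.   ]] [ 0.09  0.45 -0.14  0.99 -0.   -1.85]
top hub 0.82 [343.6 217.1] [ 0.576 -0.063]
top dish_center 0.7 [331.4 127.7] [ 0.826 -0.026]
top dish_center 0.7 [365.5 126.7] [ 0.831 -0.121]
top lamp_pivot 0.65 [269.5 192. ] [0.636 0.134]
top lamp_head 0.52 [280.3 226.7] [0.546 0.103]
scene window 0.75 [337.2 232.7] [0.606 0.043]
scene hub 0.81 [304.2 195.3] [ 0.586 -0.059]
scene dish_center 0.88 [261.7 297.3] [ 0.833 -0.007]
scene dish_center 0.84 [338.1 226.1] [0.6   0.041]
scene lamp_pivot 0.66 [369.7 240.1] [0.637 0.128]
scene lamp_head 0.92 [375.  206.5] [0.553 0.102]
```

View pics/scene_h.png

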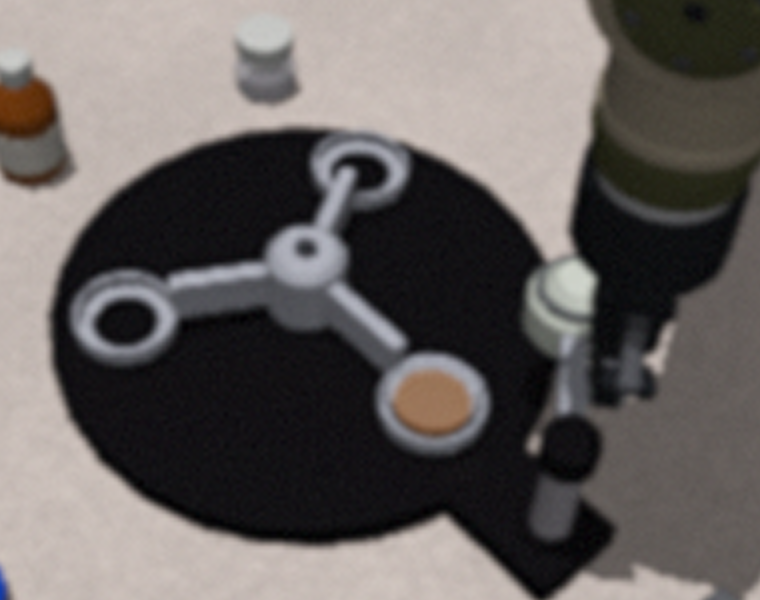

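View pics/top_h.png

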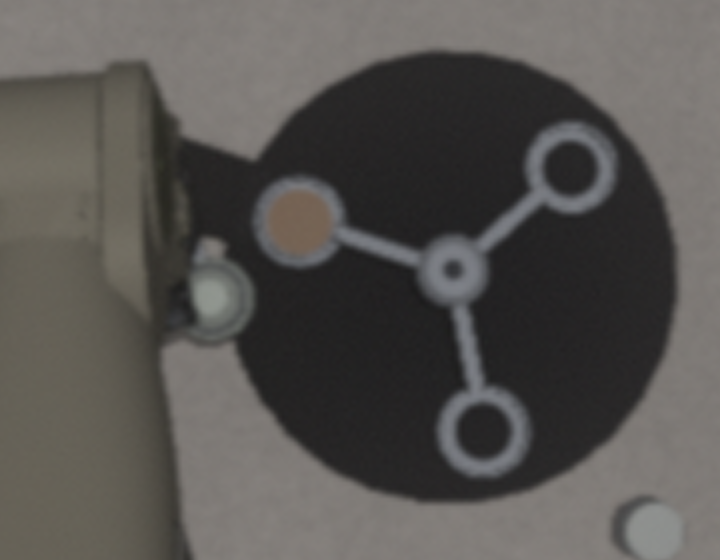

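servo_tool([
  [0, 0.18, -0.42, -0.1, 1],
  [0, 0.18, -0.42, -0.1, 1],
  [0, 0.18, -0.42, -0.1, 1],
  [0, 0.18, -0.42, -0.1, 1],
  [0, 0.18, -0.42, -0.1, 1],
  [0, 0.18, -0.42, -0.1, 1],
  [0, 0.09, -0.21, -0.05, 1],
  [0, 0, 0, 0, 1],
  [0, 0, 0, 0, 1],
  [0, 0, 0, 0, 1],
])

```text
clock: 19.8
tcp_pos: [0.5947, 0.1039, 0.0803]
orientation: [-0.192, 0.681, -0.192, -0.681]
wrist_force: [-0.5, 0.5, 0.3]
finger_gap: 0.0001
```

```bash
python3 look.py i
```

```text
19.8 [0.5947 0.1039 0.0803] gap 0.00010603114474491651 F [-0.5  0.5  0.3]
[[ 0.    -0.522 -0.853]
 [ 0.    -0.853  0.522]
 [-1.    -0.    -0.   ]] [ 0.04  0.45 -0.13  0.99  0.   -2.55]
top window 0.57 [307.2 206.9] [0.605 0.037]
top hub 0.89 [343.3 213.7] [ 0.585 -0.062]
top dish_center 0.81 [442.2 154.9] [ 0.755 -0.334]
top dish_center 0.74 [366.3 126.5] [ 0.831 -0.123]
top lamp_head 0.61 [295.1 217.3] [0.571 0.065]
scene window 0.66 [335.7 233.9] [0.611 0.042]
scene hub 0.77 [305.1 192.4] [ 0.578 -0.062]
scene dish_center 0.9 [338.1 228.5] [0.606 0.044]
scene dish_center 0.88 [258.9 298.6] [ 0.838 -0.01 ]
scene lamp_pivot 0.79 [369.5 238.6] [0.633 0.126]
scene lamp_head 0.56 [349.1 207.1] [0.584 0.054]
```

View pics/scene_i.png

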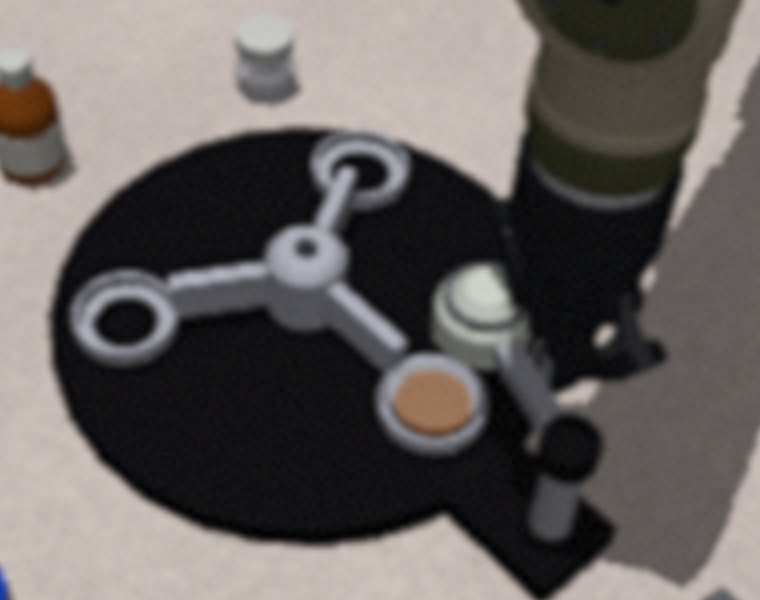

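View pics/top_i.png

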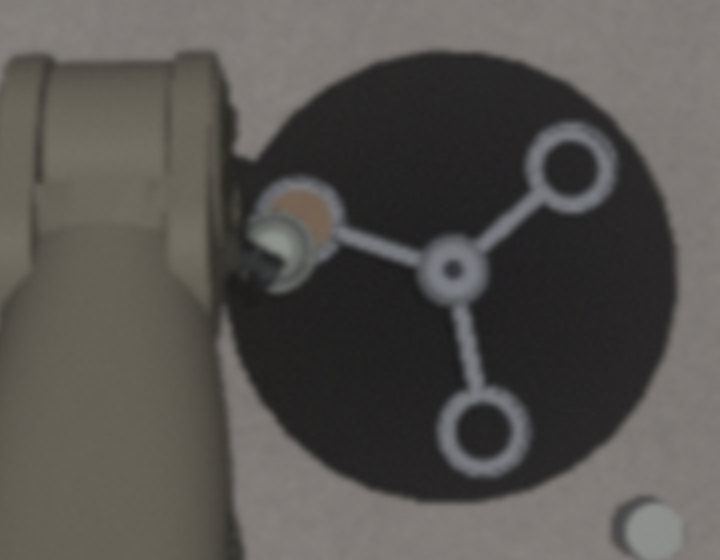

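servo_tool([
  [0, 0.16, -0.42, -0.1, 1],
  [0, 0.13, -0.35, -0.08, 1],
  [0, 0, -0.15, 0, 1],
  [0, 0, -0.1, 0, 1],
  [0, 0, 0, 0, 1],
  [0, 0, 0, 0, 1],
  [0, 0, 0, 0, 1],
  [0, 0, 0, 0, 1],
  [0, 0, 0, 0, 1],
  [0, 0, 0, 0, 1],
])

```text
clock: 21.65
tcp_pos: [0.6024, 0.0968, 0.0803]
orientation: [-0.13, 0.695, -0.13, -0.695]
wrist_force: [-1.8, 0.7, -0.7]
finger_gap: 0.0001
```

```bash
python3 look.py j
```

```text
21.65 [0.6024 0.0968 0.0803] gap 0.00011067223238514163 F [-1.8  0.7 -0.7]
[[ 0.    -0.361 -0.933]
 [ 0.    -0.933  0.361]
 [-1.    -0.     0.   ]] [ 0.03  0.46 -0.11  0.99  0.   -2.74]
top window 0.84 [305.3 208.9] [0.599 0.042]
top hub 0.95 [342.5 215.6] [ 0.58 -0.06]
top hub 0.49 [389.  280.1] [ 0.412 -0.185]
top dish_center 0.63 [329.3 128.5] [ 0.824 -0.02 ]
top dish_center 0.61 [365.8 127.7] [ 0.828 -0.122]
top lamp_head 0.59 [306.3 204.3] [0.606 0.036]
top lamp_head 0.52 [302.  207.8] [0.596 0.047]
scene window 0.7 [338.2 231.3] [0.601 0.043]
scene window 0.39 [301.5 193.3] [ 0.547 -0.091]
scene hub 0.69 [306.2 193.1] [ 0.578 -0.059]
scene dish_center 0.78 [258.6 296.2] [ 0.834 -0.014]
scene dish_center 0.76 [219.1 282.2] [ 0.851 -0.1  ]
scene lamp_pivot 0.94 [370.7 238.6] [0.632 0.129]
scene lamp_head 0.82 [342.5 211.5] [0.602 0.048]
scene lamp_head 0.21 [235.8 169. ] [ 0.622 -0.227]
```

View pics/top_j.png

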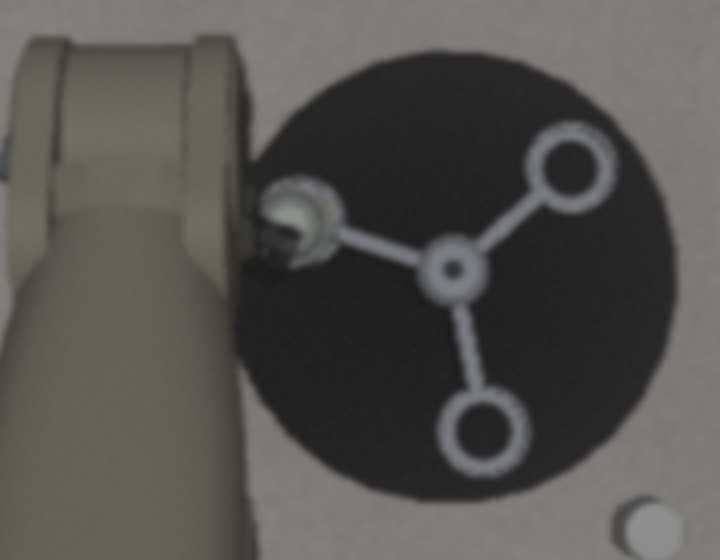

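View pics/scene_j.png

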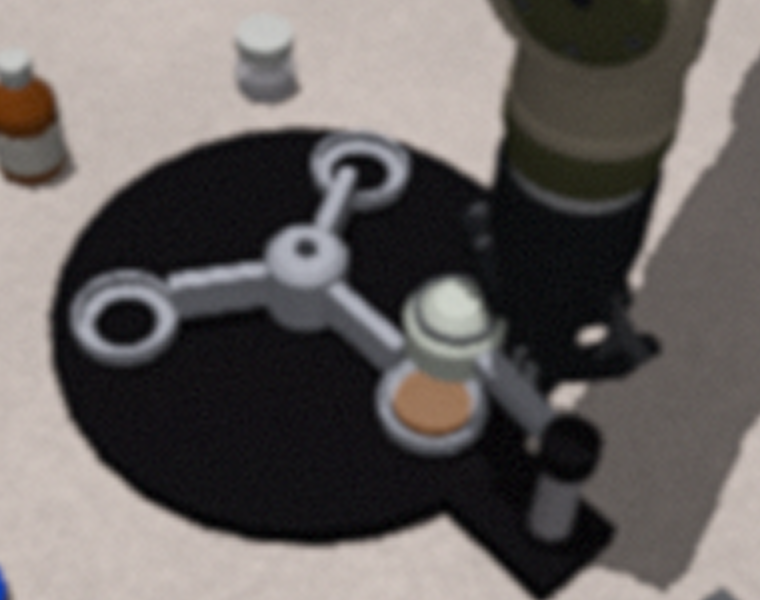

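servo_tool([
  [0, 0, -0.1, 0, 1],
  [0, 0, -0.1, 0, 1],
  [0, 0, 0, 0, 1],
  [0, 0, 0, 0, 1],
  [0, 0, 0, 0, 1],
  [0, 0, 0, 0, 1],
  [0, 0, 0, 0, 1],
  [0, 0, 0, 0, 1],
  [0, 0, 0, 0, 1],
  [0, 0, 0, 0, 1],
])

```text
clock: 23.5
tcp_pos: [0.6044, 0.096, 0.0803]
orientation: [-0.13, 0.695, -0.13, -0.695]
wrist_force: [-0.3, -0.2, 0.2]
finger_gap: 0.0001
```

Still moving freely (2.1 mm followed, about 1 N), so the stop hasn't been reached yet.

servo_tool([
  [0, 0, -0.1, 0, 1],
  [0, 0, -0.1, 0, 1],
  [0, 0, 0, 0, 1],
  [0, 0, 0, 0, 1],
  [0, 0, 0, 0, 1],
  [0, 0, 0, 0, 1],
  [0, 0, 0, 0, 1],
  [0, 0, 0, 0, 1],
  [0, 0, 0, 0, 1],
  [0, 0, 0, 0, 1],
])

```text
clock: 24.75
tcp_pos: [0.606, 0.0953, 0.0802]
orientation: [0.13, -0.695, 0.13, 0.695]
wrist_force: [-1.2, -0.4, -0.6]
finger_gap: 0.0003
```

```bash
python3 look.py k
```

```text
24.75 [0.606  0.0953 0.0802] gap 0.00032303179793145603 F [-1.2 -0.4 -0.6]
[[-0.    -0.361 -0.933]
 [-0.    -0.933  0.361]
 [-1.     0.     0.   ]] [ 0.03  0.47 -0.1   1.   -0.   -2.75]
top window 0.98 [307.8 206.7] [0.606 0.035]
top hub 0.62 [346.  214.6] [ 0.582 -0.069]
top hub 0.24 [341.3 216. ] [ 0.578 -0.057]
top dish_center 0.79 [444.1 152.6] [ 0.762 -0.339]
top dish_center 0.54 [365.1 128.9] [ 0.824 -0.12 ]
top lamp_pivot 0.33 [345.9 215. ] [ 0.58  -0.068]
top lamp_head 0.62 [301.9 205.7] [0.602 0.048]
scene window 0.69 [337.9 234.9] [0.611 0.047]
scene hub 0.94 [304.5 192.5] [ 0.579 -0.063]
scene dish_center 0.9 [219.9 280. ] [ 0.847 -0.102]
scene dish_center 0.77 [338.1 230. ] [0.609 0.046]
scene lamp_pivot 0.91 [370.  239.5] [0.635 0.128]
```

View pics/top_k.png

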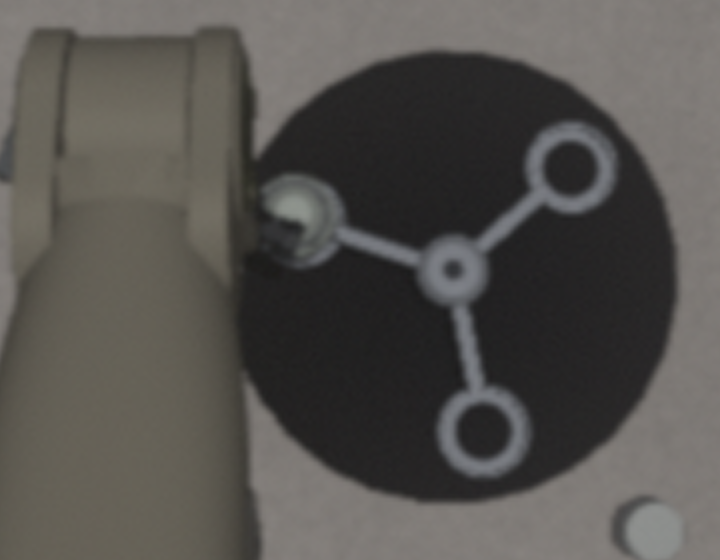

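View pics/scene_k.png

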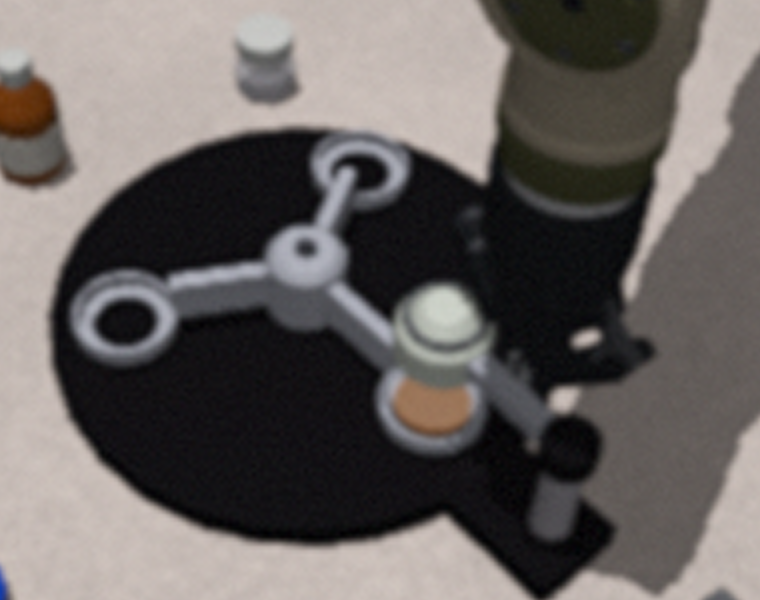

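servo_tool([
  [0, 0, -0.1, 0, 1],
  [0, 0, -0.1, 0, 1],
  [0, 0, 0, 0, 1],
  [0, 0, 0, 0, 1],
  [0, 0, 0, 0, 1],
  [0, 0, 0, 0, 1],
  [0, 0, 0, 0, 1],
  [0, 0, 0, 0, 1],
  [0, 0, 0, 0, 1],
  [0, 0, 0, 0, 1],
])

```text
clock: 26.6
tcp_pos: [0.6073, 0.0947, 0.0802]
orientation: [0.13, -0.695, 0.13, 0.696]
wrist_force: [-5.2, 0.8, 2.3]
finger_gap: -0.0004
```

servo_tool([
  [0, 0, -0.1, 0, 1],
  [0, 0, 0, 0, 1],
  [0, 0, 0, 0, 1],
  [0, 0, 0, 0, 1],
  [0, 0, 0, 0, 1],
  [0, 0, 0, 0, 1],
  [0, 0, 0, 0, 1],
  [0, 0, 0, 0, 1],
  [0, 0, 0, 0, 1],
  [0, 0, 0, 0, 1],
])

```text
clock: 27.85
tcp_pos: [0.6073, 0.0947, 0.0802]
orientation: [0.13, -0.694, 0.13, 0.696]
wrist_force: [-7.5, 1.5, 3.7]
finger_gap: -0.0
```

```bash
python3 look.py l | head -4
```

```text
27.85 [0.6073 0.0947 0.0802] gap -1.970069464703791e-05 F [-7.5  1.5  3.7]
[[-0.003 -0.36  -0.933]
 [ 0.001 -0.933  0.36 ]
 [-1.     0.     0.003]] [ 0.02  0.47 -0.1   1.    0.   -2.75]
```

View pics/scene_l.png

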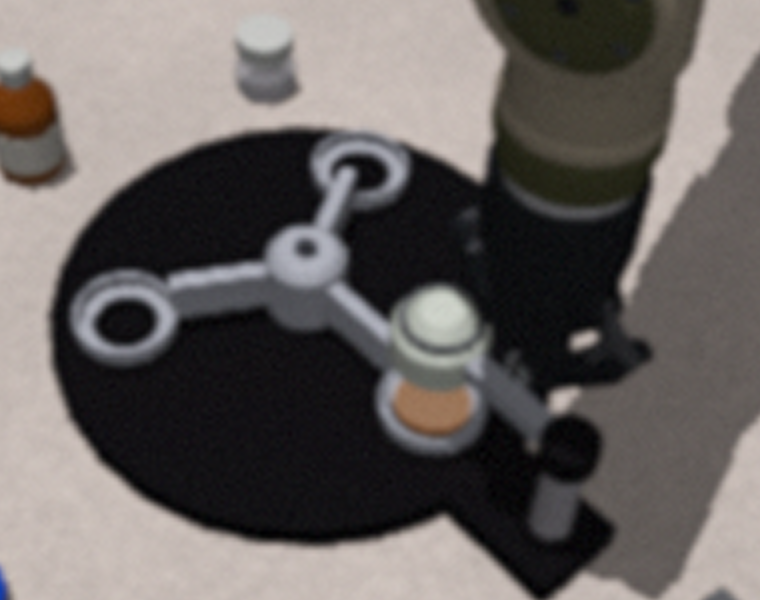

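At the stop: the TCP didn't move on the last push and the force rose. I'll back off in tool +z, rise and take a last look.

servo_tool([
  [0, 0, 0.5, 0, 1],
  [0, 0, 1.0, 0, 1],
  [0, 0, 1.5, 0, 1],
  [0, 0, 1.5, 0, 1],
  [-3, 0, 0, 0, 1],
  [-4, 0, 0, 0, 1],
  [-4, 0, 0, 0, 1],
  [-2, 0, 3, 0, 1],
  [0, 0, 3, 0, 1],
  [0, 0, 0, 0, 1],
])

```text
clock: 29.7
tcp_pos: [0.5087, 0.133, 0.211]
orientation: [-0.129, 0.695, -0.129, -0.695]
wrist_force: [0.7, -0.0, -0.3]
finger_gap: -0.0
```

servo_tool([
  [0, 0, 4, 0, 1],
  [0, 0, 4, 0, 1],
  [0, 0, 4, 0, 1],
  [0, 0, 0, 0, 1],
  [0, 0, 0, 0, 1],
  [0, 0, 0, 0, 1],
  [0, 0, 0, 0, 1],
  [0, 0, 0, 0, 1],
  [0, 0, 0, 0, 1],
  [0, 0, 0, 0, 1],
])

```text
clock: 30.95
tcp_pos: [0.3992, 0.1754, 0.2103]
orientation: [0.13, -0.695, 0.13, 0.695]
wrist_force: [-0.6, 0.0, -0.1]
finger_gap: 0.0002
```

```bash
python3 look.py m
```

```text
30.95 [0.3992 0.1754 0.2103] gap 0.00024772911440780574 F [-0.6  0.  -0.1]
[[-0.    -0.361 -0.933]
 [ 0.    -0.933  0.361]
 [-1.    -0.     0.   ]] [ 0.23  0.05 -0.33  1.19  0.   -2.54]
top window 0.57 [308.1 205.9] [0.608 0.034]
top window 0.48 [270.1 190.9] [0.648 0.141]
top hub 0.65 [343.3 215.5] [ 0.58  -0.062]
top dish_center 0.78 [365.7 126.9] [ 0.83  -0.121]
top dish_center 0.75 [443.3 152.2] [ 0.763 -0.337]
top lamp_pivot 0.62 [271.3 193.6] [0.632 0.129]
top lamp_pivot 0.3 [343.3 219.2] [ 0.569 -0.061]
top lamp_head 0.56 [303. 204.] [0.606 0.045]
top lamp_head 0.24 [342.7 215.6] [ 0.578 -0.06 ]
scene window 0.96 [335.3 232.1] [0.607 0.039]
scene hub 0.72 [305.3 194.3] [ 0.582 -0.058]
scene dish_center 0.8 [333.5 228.8] [0.612 0.035]
scene dish_center 0.72 [219.9 278.3] [ 0.844 -0.104]
scene lamp_pivot 0.78 [369.8 238.5] [0.633 0.127]
scene lamp_head 0.55 [337.8 231.4] [0.654 0.063]
```

View pics/scene_m.png

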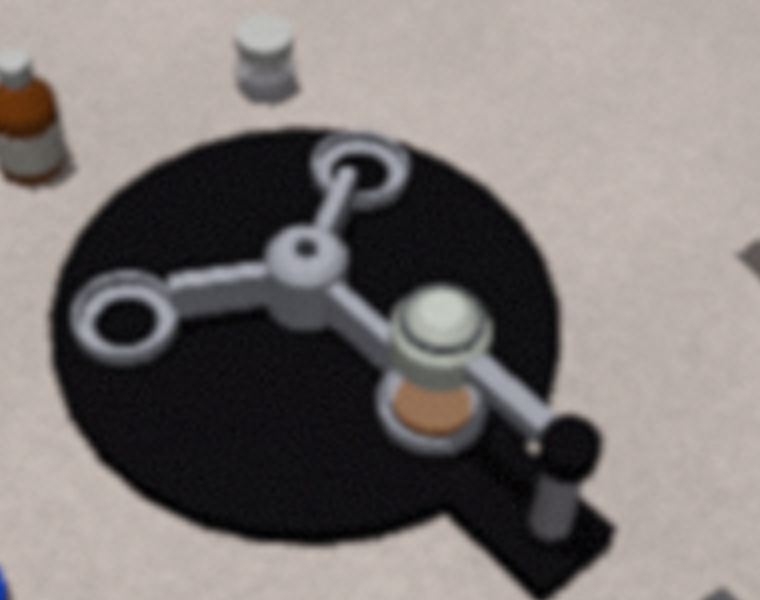

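View pics/top_m.png

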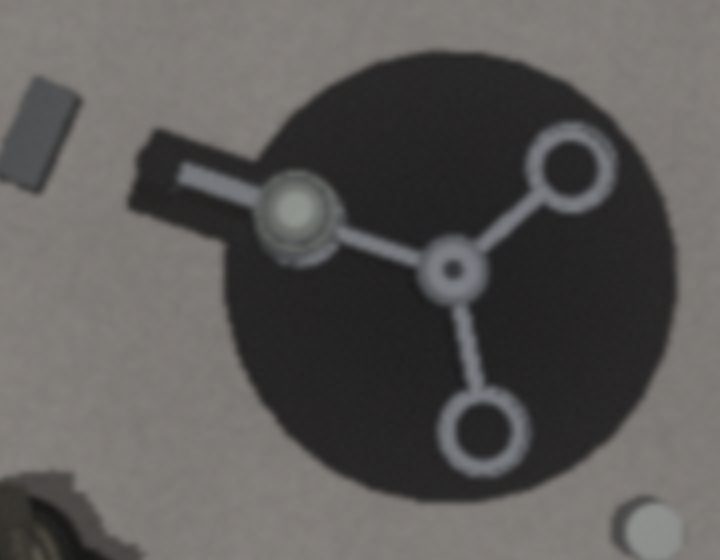

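```bash
python3 -c "
from workcell import order
print(order.hand_in())"
```

```text
the job is handed in; nothing more can be done
None
```

I turned the carousel about 69° anticlockwise with the shut fingertips on an empty spoke, so the dish holder now sits over the window. Then I pushed the lamp arm in until it stopped: the last 1 mm push gave no movement and the force rose to about 8.5 N. After that I backed the arm clear and handed in the job at about 31 s. No verdict was reported.

**Dish:** just after turning, the holder ring was about 1–3 mm from its target in both cameras. After the lamp push the carousel looked unmoved.

**Lamp:** in the final top view the lamp head was about 1–2 mm from where it should appear over the window. Its arm lined up with the dish's spoke to within about 1°.

**Contacts:** the dish was never approached. The bottle, jar and slide case looked unmoved in the pictures that showed them. I had no direct contact-force readings; wrist force in the readings I took stayed below about 9 N.

**Disagreements:**
- The networks' single readings scattered by 5–10 mm and sometimes picked a look-alike dish or the wrong part. I relied on ring and spoke positions I read off the pictures myself.
- My first camera fit left errors of 1–2 pixels in the scene view, so I checked the final placement by comparing holder and window in the same picture.

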